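Set the balancing valve and clip its cover on

ROBOT

A 6-joint arm with a two-finger parallel gripper is mounted at the origin on the work surface. World frame = base frame: x ahead of the robot, y to its left, z up, the work surface at z = 0. Lengths are in m, angles in rad, forces in N, time in s.
With the tool pointing down it reaches from about 0.25 to 0.775 m from the base axis. Payload 8.9 kg.
Tool frame: the origin (TCP) lies on the centre line of the jaws, within the pads' length; the fingertips stand 14 mm ahead of it and the grasp point (between the pads) lies 5 mm behind it; x points along the fingers, y is the direction in which the jaws open and shut, and the axes are right-handed (so a half turn about x gives the same grasp; the last joint's range is limited). The gripper opens to 85 mm and grips with 20 to 120 N. Pads are 22 mm wide; open, the fingers measure 114 mm over their backs; the gripper's body (76 mm by 85 mm) begins 54 mm behind the grasp point. The pads swing forward as they close: fully open they stand 13 mm farther back than shut.
Start: joints at [1.117, 0.291, -0.153, 1.127, 0, 1.431], TCP at [0.163, 0.499, 0.206] pointing down, gripper open.
Joint ranges: [-2.52, 2.52], [-0.91, 1.74], [-1.3, 1.37], [-1.96, 2.02], [-1.52, 1.47], [-3.14, 3.14]. Speed limits (rad/s): [2.22, 2.22, 2.79, 3.14, 3.14, 3.14].

INTERFACE

Orientations are given as a unit quaternion [x, y, z, w].
In Python, from workcell import robot gives the robot as it stands.
- The arm moves only by the tool move_arm, never from a script. Its argument "motion" is a list of rows, each a list of 5 numbers: the closure, from 0 (fully open) to 1 (shut), then the shift along the tool's x, y, z in mm, then the turn about the tool's x in rad. In form: [[hand, tx, ty, tz, roll], ...]. A call has 1 to 12 rows; each row shifts and turns the commanded pose from where the row before left it, along the tool's axes as they then stand; what a row does not reach is not made up. A row lasts 1/12 s, in which the tool goes at most 41.7 mm and 7.16 degrees, less where a joint would pass 70% of its speed; a pose out of reach is approached as far as the arm can. A call with a gripper value outside its range is refused whole. The fingers move at their own pace and stop on an object; the grip force is fixed at half the most. Time passes only in rows, so rows that do not move let the fingers close. It gives the time, the measured TCP pose, the force and the opening at its end, in the units of the state.
- robot.observe(): the state, without advancing time (a new reading comes with each control period).
- robot.snapshot(name): name is "scene" or "side" or "wrist"; returns a dict with "img" (384x512x3 uint8, blue, green, red), "range_z" (384x512 float32, m along the optical axis (not along the pixel's ray), 0 where there is no reading), "fx", "fy", "cx", "cy" (pixels), "R" (3x3) and "t" (3): a world point X has camera coordinates R X + t; the wrist camera has in their place "hand_eye" (4x4, takes a point from camera to tool coordinates, whose origin is the TCP and whose axes are the tool frame's). Camera axes: x right, y down, z forward; pixel columns grow to the right and rows downward; lengths in m; the calibration is good to about 2 mm. A picture is of the moment at which its call begins: read the wrist's pose just before it.
- robot.sign_off(): hands the job in, once; it reports no verdict.
Trained networks look in a picture, given as the dict that the camera call returned (one of the last four; its "shot" number tells which), for a name from the list of things; names that differ only in an ending like _2 or _b are one class to them, and where a whole thing is asked for, a point or a joint stands for the part that bears it (a point fixed in the world has none). Each returns a list of dicts, best first, with "score" (0 to 1); they miss things now and then, are a little off and sometimes report something else, mostly with a low value. They report only what shows in the picture. A call takes as long as a camera call. They do not tell look-alikes from the thing itself.
- robot.cut_out(picture, thing): "region" (384x512 bool, what is visible of it) and "box" ([left, top, right, bottom] in pixels, round what is visible of it).
- robot.landmark_of(picture, thing): "uv" ([column, row] in pixels: a listed point, or the origin of a listed thing).
The state is a dict: "time": time; "q": joint angles; "joint_velocities": joint speeds; "tau": joint torques, N m; "ee_pos": TCP position; "tcp_rot": TCP orientation; "contact_force": force on the tool from outside, world axes, zero at the start; "wrist_torque": the same for the moment, N m; "width": finger opening in m.
Only numpy, scipy, OpenCV 4.12 (cv2) and the standard library are available. Lean on these libraries where they do the work, as an engineer would, in place of code of your own. Each camera call takes 0.05 s, during which the arm holds its last target. There are 200 camera calls.

TASK

On the mounting board, turn the red valve handle until its white pointer stands at the yellow set mark on the dial. Then put the loose blue cover over the valve and press it down until its two clips snap and it sits fully home on the rim all round. Finish with your hand still on the cover, pressing it firmly down (roughly 10 N) without letting go, and leave everything else on the bench where it is.

Things in the scene. Friction and masses are not known exactly. Their poses are not given: they have to be found in the camera images.
- valve_set: Pre-plumbed valve set, fixed to the bench: plywood board 150 x 290 x 18 mm, copper pipe along its y axis, black lower housing 88 (x) x 106 (y) mm in the middle. Origin: centre of the board's underside on the bench, straight below the valve's spindle; z up. With the cover fully home, the cover's origin is 66 mm above this origin, centred, y axes parallel (either way round).
- dial (a point): Centre of the black dial's face (54 mm diameter), on the spindle, 92.5 mm above the bench, on top of the grey neck. The neck is 60 (x) x 80 (y) mm and rises from 66 to 90 mm, its top edges bevelled 6 mm at 45 degrees; the cover slides down over it. Two caps (red, blue) on the pipe at y = +-84 mm reach 74 mm.
- valve_handle (a joint): Angle of the red handle about the upright spindle, rad: 0 = closed (across the pipe, pointer along the valve set's +x), growing counter-clockwise seen from above to pi/2 = open (pointer along +y). Starts between 0 and 0.3. Takes about 0.12 N m to turn and stays where it is left.
- pointer (a point): White pointer end of the red handle: top edge, 22 mm out from the spindle; its x axis points outward along the handle. The handle is a straight bar centred on the spindle, 44 mm long, 11 mm wide, underside 99 mm and top 121 mm above the bench.
- set_mark (a joint): Angle at which the yellow set mark stands, rad, on the same scale as valve_handle (the pointer is at the mark when both are equal). Between 0.75 and 1.3; stiff, to be left as it is.
- mark_tip (a point): Top of the yellow set mark, a rider 7 mm wide and 5.5 mm long on the dial, 24.5 mm out from the spindle, 94.5 mm above the bench; its x axis points outward from the spindle.
- cover: Loose blue plastic cover, box open below, 77 (x) x 90 (y) x 64 mm, walls 3 mm, about 0.12 kg, standing on its rim. Inside 70.6 (x) x 84 (y) mm, 60 mm deep; a bead along the front and back wall, 3 mm above the rim, leaves 64 mm between the beads. Origin: centre of the rim plane (open underside); z up.
- ridge_top (a point): Centre of the top of the cover's grip ridge, 86 mm above the cover's rim. The ridge is 14 mm wide (cover's x), 56 mm long (cover's y) and 22 mm high, standing on the flat top (64 mm above the rim).
- shoulder: The rim around the foot of the grey neck, 88 x 106 mm outside, on which the cover's rim lands: its rigid top face is 66 mm above the bench (its origin lies 6 mm under that face, on the spindle).
- clips (a point): Midpoint between the two sprung steel clip noses, front and back of the neck (+-30 mm along x), 75 mm above the bench. The cover's beads meet them when its rim is about 12 mm above the shoulder; the force rises to about 10 N (8 to 14) at 8 to 10 mm above it, then drops and even turns into a pull below about 5 mm, as the beads snap past; then the cover goes home.
- wrench: Steel wrench, 200 mm long, lying loose on the bench: bystander.
- screwdriver: Screwdriver with orange handle, 190 mm long, lying loose on the bench: bystander.
- seal_tape: White roll of thread-seal tape, 58 mm diameter, 13 mm high, lying flat: bystander.
- screw_jar: Closed jar, 68 mm diameter, 85 mm high: bystander.
- mug: White mug, 80 mm diameter, 92 mm high: bystander.
- tape_measure: Yellow tape measure, 68 x 36 x 62 mm, standing: bystander.
- tee: Copper tee fitting, 72 x 53 x 27 mm, lying: bystander.
- pipe_nut: Brass ring nut, 32 mm diameter, 14 mm high, lying on the valve set's board beside the housing: bystander.
Not all that is in view belongs to the job. What is shaped like the cover but turquoise is not meant.

How it is judged:
By the outcome, as a careful person would: the job done as asked, in the order asked, and still so for the second after the job is handed in, while the arm keeps its last pose, push and grip.
It also fails if it takes over 58 s, if anything falls off the work surface, if the arm or the gripper's body presses on something with over 40 N, if the wrist force passes 120 N, or if a joint passes its speed limit or range.

## Working session

There is one attempt and no reset: what is moved stays moved. The work goes in short steps, Python scripts to look and compute and a tool call to move; the robot and the scene stay as the last step left them, time stands still between calls to the robot, and variables do not carry over. Pictures are saved under pics/ and viewed, about 8 in all and at most 12, crops included, and the job is handed in when it is done.

Besides the shell and the picture viewer there is one more tool, called after "Call:" in YAML: its name, and indented under it one key for each argument. move_arm: Moves the arm, as the interface text tells. Its arguments: {"type":"object","properties":{"motion":{"type":"array"}},"required":["motion"]}

```bash
mkdir -p pics; cat > h.py <<'E'
import numpy as np, cv2
from scipy.spatial.transform import Rotation as Rn
from workcell import robot
def cam(s,st=None):
    if "hand_eye" in s:
        T=np.eye(4);T[:3,:3]=Rn.from_quat(st["tcp_rot"]).as_matrix();T[:3,3]=st["ee_pos"]
        M=T@np.array(s["hand_eye"]);return M[:3,:3],M[:3,3]
    R=np.array(s["R"]);return R.T,-R.T@np.array(s["t"])
def at_z(s,uv,z,st=None):
    R,o=cam(s,st);d=R@np.array([(uv[0]-s["cx"])/s["fx"],(uv[1]-s["cy"])/s["fy"],1]);return o+d*(z-o[2])/d[2]
def cloud(s,m,st=None):
    R,o=cam(s,st);v,u=np.nonzero(m&(s["range_z"]>0));z=s["range_z"][v,u]
    return (R@np.stack([(u-s["cx"])/s["fx"]*z,(v-s["cy"])/s["fy"]*z,z])).T+o
def show(s,name,crop=None,k=1.5):
    im=s["img"]
    if crop: a,b,c,d=crop;im=im[b:d,a:c]
    cv2.imwrite("pics/"+name,cv2.resize(im,None,fx=k,fy=k,interpolation=cv2.INTER_CUBIC))
E
python3 - <<'E'
from h import *
st=robot.observe();print({k:np.round(v,3) for k,v in st.items()})
for n in("scene","side"):
    s=robot.snapshot(n);show(s,n+"0.png",k=1.2);print(n,cam(s)[1].round(3))
    for t in("valve_set","cover","dial","pointer","mark_tip","ridge_top","clips"):
        for r in robot.landmark_of(s,t)[:3]:
            z=dict(valve_set=0,cover=0,dial=.0925,pointer=.121,mark_tip=.0945,ridge_top=.086,clips=.075)[t]
            print(t,round(r["score"],2),np.round(r["uv"],1),at_z(s,r["uv"],z).round(4))
E
```

```text
{'time': np.float64(0.0), 'q': array([ 1.117,  0.291, -0.154,  1.127,  0.   ,  1.432]), 'joint_velocities': array([ 0.   , -0.   ,  0.   , -0.001,  0.001,  0.   ]), 'tau': array([ 1.0000e-03, -5.3714e+01,  3.3137e+01,  1.6000e-02, -0.0000e+00,
        0.0000e+00]), 'ee_pos': array([0.162, 0.499, 0.205]), 'tcp_rot': array([ 0.11 ,  0.699, -0.111,  0.698]), 'contact_force': array([ 0.735, -0.309, -0.067]), 'wrist_torque': array([-0.017, -0.006,  0.011]), 'width': np.float64(0.086)}
scene [ 1.064 -0.496  0.663]
valve_set 0.65 [302.4 206. ] [0.56   0.1775 0.    ]
cover 0.91 [128.2 304.6] [ 0.5111 -0.3691  0.    ]
cover 0.77 [231.8 304.9] [ 0.6751 -0.2048 -0.    ]
cover 0.75 [162.6 230.6] [ 0.3545 -0.1808  0.    ]
dial 0.82 [304.  181.2] [0.5609 0.1741 0.0925]
dial 0.4 [188.2 237.4] [ 0.5166 -0.1951  0.0925]
pointer 0.47 [310.8 172. ] [0.5706 0.1892 0.121 ]
ridge_top 0.87 [159.3 204.3] [ 0.3508 -0.1714  0.086 ]
ridge_top 0.87 [105.5 195.9] [ 0.2117 -0.2564  0.086 ]
ridge_top 0.81 [123.2 273.5] [ 0.5033 -0.3548  0.086 ]
clips 0.68 [300.1 181.8] [0.5394 0.1843 0.075 ]
side [0.245 1.051 0.808]
valve_set 0.86 [226.2 248.6] [0.5505 0.1777 0.    ]
cover 0.96 [225.6 167.9] [ 0.6663 -0.203   0.    ]
cover 0.84 [366.9 172.5] [ 0.2157 -0.2708  0.    ]
cover 0.63 [280.2 148.7] [ 0.5166 -0.3655 -0.    ]
dial 0.88 [220.5 221.4] [0.5581 0.1842 0.0925]
pointer 0.58 [214.2 209.1] [0.5752 0.1753 0.121 ]
ridge_top 0.84 [282.2 124.4] [ 0.5139 -0.3817  0.086 ]
ridge_top 0.81 [223.7 142.1] [ 0.6728 -0.2196  0.086 ]
ridge_top 0.58 [366.  151.8] [ 0.2272 -0.2501  0.086 ]
clips 0.75 [224.6 222.9] [0.5539 0.1666 0.075 ]
```

View pics/scene0.png

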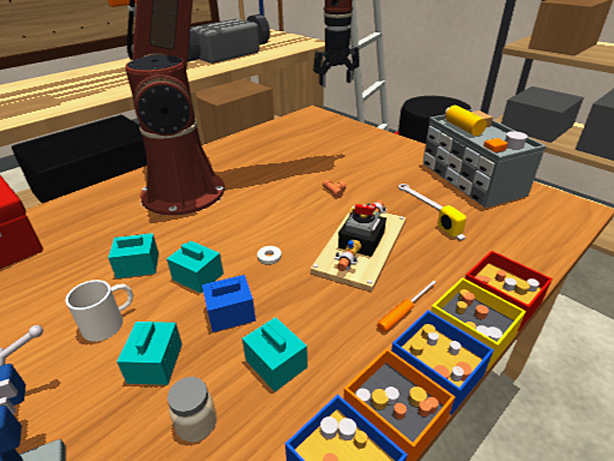

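View pics/side0.png

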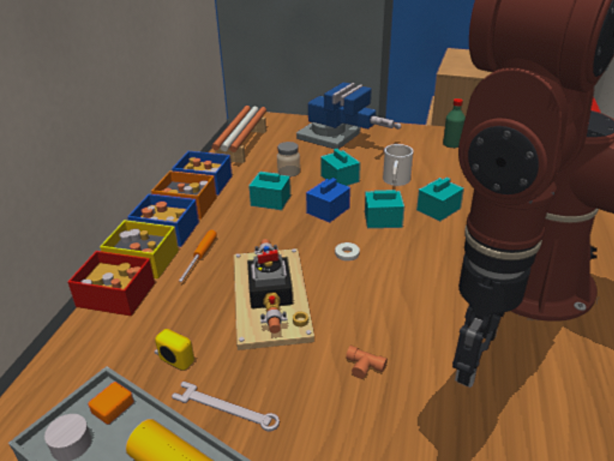

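The scene picture shows the single blue cover at about (229,303) in the picture, or (191,252) raw, among four turquoise look-alikes. The valve set is at about (362,235). The side view agrees: cover at (328,200), valve at (268,275).

```bash
cat >> h.py <<'E'
def bluemask(s,lo=(105,120,40),hi=(125,255,255)): return cv2.inRange(cv2.cvtColor(s["img"],cv2.COLOR_BGR2HSV),lo,hi)>0
def rel(st,p):
    """world shift to p in tool axes, mm"""
    return (Rn.from_quat(st["tcp_rot"]).as_matrix().T@(np.array(p)-st["ee_pos"])*1000).round(1)
E
python3 - <<'E'
from h import *
st=robot.observe();print(Rn.from_quat(st["tcp_rot"]).as_matrix().round(3))
w=robot.snapshot("wrist");print(np.round(w["hand_eye"],3),w["fx"],cam(w,st))
for n,uv in(("scene",(191,252)),("side",(273,167))):
    s=robot.snapshot(n);print(cv2.cvtColor(s["img"],cv2.COLOR_BGR2HSV)[uv[1],uv[0]])
    k,lab,_,_=cv2.connectedComponentsWithStats(bluemask(s).astype(np.uint8));m=lab==lab[uv[1],uv[0]]
    P=cloud(s,m);print(n,m.sum(),P.min(0),P.max(0))
    for a,b in((.055,.07),(.08,.092)):
        T=P[(P[:,2]>a)&(P[:,2]<b)]
        if len(T)>5: print(a,len(T),cv2.minAreaRect((T[:,:2]*1000).astype(np.float32)))
print(rel(st,(.5,.15,.34)))
E
```

```text
[[-0.     0.31   0.951]
 [-0.     0.951 -0.31 ]
 [-1.    -0.    -0.   ]]
[[-0.001 -0.269  0.963 -0.168]
 [ 1.     0.     0.001  0.   ]
 [-0.     0.963  0.269 -0.069]
 [ 0.     0.     0.     1.   ]] 291.33050413129905 (array([[ 3.09409064e-01,  9.15846332e-01,  2.55913124e-01],
       [ 9.50928912e-01, -2.98131281e-01, -8.27764654e-02],
       [ 4.85185380e-04,  2.68966977e-01, -9.63149277e-01]]), array([0.09732211, 0.5207504 , 0.37359852]))
[108 225 235]
scene 1507 [ 0.40474429 -0.24603287 -0.0006754 ] [ 0.55928428 -0.13609708  0.08939227]
0.055 707 ((506.48773193359375, -190.24554443359375), (88.30879211425781, 78.7268295288086), 64.86884307861328)
0.08 133 ((507.3964538574219, -190.03128051757812), (55.25913619995117, 15.21619987487793), 65.46858215332031)
[109 207 159]
side 940 [ 0.45352989 -0.35577687  0.00059902] [ 0.55549448 -0.13209203  0.08921396]
0.055 357 ((504.4585876464844, -188.10885620117188), (93.83939361572266, 80.12194061279297), 67.70132446289062)
0.08 59 ((505.22784423828125, -191.14559936523438), (56.37809753417969, 19.166975021362305), 71.9997787475586)
[-134.3 -227.6  429. ]
```

Call:
move_arm:
  motion:
    - [0,-4,-15.4,37.8,0]
    - [0,-4,-15.4,37.8,0]
    - [0,-4,-15.4,37.8,0]
    - [0,-4,-15.4,37.8,0]
    - [0,-4,-15.4,37.8,0]
    - [0,-4,-15.4,37.8,0]
    - [0,-4,-15.4,37.8,0]
    - [0,-4,-15.4,37.8,0]
    - [0,-4,-15.4,37.8,0]
    - [0,-4,-15.4,37.8,0]
    - [0,-4,-15.4,37.8,0]
    - [0,-4,-15.4,37.8,0]

```text
time: 1.95
ee_pos: [0.538, 0.1813, 0.254]
tcp_rot: [0.111, 0.698, -0.111, 0.698]
contact_force: [-0.2, 0.7, 0.8]
width: 0.085
```

```bash
cat > v.py <<'E'
from h import *
import sys
st=robot.observe();print(st["time"],st["ee_pos"].round(4),st["joint_velocities"].round(3).max())
w=robot.snapshot("wrist");show(w,sys.argv[1])
for t,z in dict(dial=.0925,pointer=.121,mark_tip=.0945,clips=.075,valve_set=0).items():
    for r in robot.landmark_of(w,t)[:2]: print(t,round(r["score"],2),np.round(r["uv"],1),at_z(w,r["uv"],z,st).round(4))
H=cv2.cvtColor(w["img"],cv2.COLOR_BGR2HSV);a=np.ones((384,512),bool)
def comp(m,n):
    k,lab,S,C=cv2.connectedComponentsWithStats(m.astype(np.uint8))
    for i in range(1,k):
        if S[i,4]>15:
            P=cloud(w,lab==i,st)
            if len(P)>10: print(n,S[i,4],C[i].round(0),P.mean(0).round(4),cv2.minAreaRect((P[:,:2]*1000).astype(np.float32)))
# handle top: red pts near z .121
R,o=cam(w,st);v,u=np.mgrid[:384,:512];z=w["range_z"]
P=(R@np.stack([(u-w["cx"])/w["fx"]*z,(v-w["cy"])/w["fy"]*z,z]).reshape(3,-1)).T+o
Z=P[:,2].reshape(384,512)
comp((Z>.115)&(Z<.126)&(z>.15),"handletop")
comp((H[...,0]>22)&(H[...,0]<35)&(H[...,1]>130)&(H[...,2]>120)&(Z>.085)&(Z<.1),"yellow")
comp((Z>.086)&(Z<.098)&(z>.15),"dialface")
comp((abs(Z-.018)<.006)&(z>.15),"board")
comp((H[...,0]<8)&(H[...,1]>150)&(Z>.06)&(Z<.078),"redcap")
comp(bluemask(w)&(Z>.06)&(Z<.078),"bluecap")
E
python3 v.py w1.png
```

```text
1.95 [0.538  0.1813 0.254 ] 0.802
dial 0.77 [258.4 188.2] [0.5556 0.1792 0.0925]
pointer 0.63 [270.  204.6] [0.5698 0.1876 0.121 ]
mark_tip 0.61 [275.2 188.4] [0.5614 0.1978 0.0945]
clips 0.56 [253.6 184.5] [0.5537 0.1738 0.075 ]
valve_set 0.74 [257.2 168. ] [0.5492 0.1803 0.    ]
handletop 413 [255. 193.] [0.5529 0.176  0.1201] ((554.0383911132812, 175.90443420410156), (44.42574691772461, 11.41114616394043), 31.05735969543457)
yellow 17 [276. 191.] [0.565  0.1982 0.0939] ((564.7142333984375, 198.4816436767578), (3.6062049865722656, 5.948233127593994), 72.76155090332031)
dialface 2324 [256. 184.] [0.5508 0.1771 0.0906] ((553.1692504882812, 175.83152770996094), (56.94774627685547, 77.1474380493164), 20.983341217041016)
board 7069 [239. 143.] [0.5068 0.1651 0.0178] ((515.2432861328125, 161.26004028320312), (67.5582046508789, 289.87957763671875), 20.917003631591797)
board 221 [291.  96.] [0.4676 0.253  0.0181] ((467.7693176269531, 252.91973876953125), (20.87133026123047, 19.802148818969727), 27.326736450195312)
board 898 [ 94. 125.] [ 0.4214 -0.0126  0.013 ] ((422.08673095703125, -13.31
[... 997 characters left out ...]
018 ] ((819.733154296875, 224.70919799804688), (2.8296058177948, 78.98402404785156), 0.3870067596435547)
board 52 [ 93. 382.] [ 0.821  -0.2125  0.0154] ((820.5480346679688, -216.4407958984375), (28.65363121032715, 9.225883483886719), 70.43470764160156)
redcap 78 [310. 140.] [0.5231 0.2543 0.0736] ((523.0770263671875, 254.75807189941406), (11.221355438232422, 10.330710411071777), 72.43545532226562)
bluecap 928 [  9. 234.] [ 0.5204 -0.1583  0.0632] ((519.1988525390625, -159.09422302246094), (25.56613540649414, 75.32902526855469), 62.931251525878906)
bluecap 48 [205. 223.] [0.5828 0.0989 0.0733] ((583.1658325195312, 98.77828216552734), (7.773776531219482, 10.338976860046387), 73.39122009277344)
```

Call:
move_arm:
  motion:
    - [0,20,0,8,0]
    - [0,20,0,8,0]
    - [0,22,0,0,-0.122]
    - [0,0,0,0,-0.122]
    - [0,0,0,0,-0.122]
    - [0,0,0,0,-0.122]
    - [0,0,0,0,-0.122]
    - [0,0,0,0,-0.122]
    - [0,0,0,0,-0.122]
    - [0,0,0,0,0]
    - [0,0,0,0,0]

```text
time: 3.17
ee_pos: [0.5511, 0.1791, 0.1919]
tcp_rot: [-0.188, 0.682, 0.188, 0.682]
contact_force: [0.4, 0.2, -0.4]
width: 0.0851
```

```bash
python3 v.py w2.png; python3 -c "
from h import *
st=robot.observe();print(st['q'],Rn.from_quat(st['tcp_rot']).as_matrix().round(3))"
```

```text
3.1667 [0.5511 0.1791 0.1919] 0.029
dial 0.81 [252.8 185.7] [0.5516 0.1769 0.0925]
dial 0.35 [251.5 183.6] [0.5504 0.1748 0.0925]
pointer 0.64 [251.9 222.4] [0.5742 0.1896 0.121 ]
mark_tip 0.48 [266.9 205.8] [0.5613 0.1983 0.0945]
clips 0.83 [247.8 185.2] [0.5576 0.1744 0.075 ]
valve_set 0.61 [253.2 164.8] [0.5487 0.1748 0.    ]
handletop 617 [250. 194.] [0.553  0.1754 0.1203] ((554.255859375, 175.8386993408203), (43.8927001953125, 10.455190658569336), 30.791400909423828)
yellow 17 [259. 191.] [0.5522 0.184  0.0974] ((552.7374267578125, 184.36471557617188), (6.667738914489746, 1.974097728729248), 31.45225715637207)
yellow 51 [265. 208.] [0.5642 0.1979 0.0937] ((564.7384643554688, 198.08753967285156), (6.111096382141113, 8.841154098510742), 62.69760513305664)
dialface 3614 [251. 184.] [0.5517 0.175  0.0907] ((553.785888671875, 176.0644989013672), (56.502140045166016, 76.80608367919922), 21.300113677978516)
board 1249 [468.  63.] [0.332  0.3161 0.0199] ((328.99139404296875, 328.2954406738281), (52.87519073486328, 72.98760223388672), 76.23576354980469)
board 172 [490.  57.] [0.3164 0.33
[... 1192 characters left out ...]
98438, 552.9983520507812), (10.860655784606934, 38.85792922973633), 83.4786605834961)
redcap 113 [332. 195.] [0.5233 0.2536 0.0733] ((523.5401000976562, 254.0974884033203), (11.312555313110352, 11.189067840576172), 52.111732482910156)
bluecap 89 [169. 168.] [0.5825 0.0981 0.0734] ((582.9517822265625, 98.12796783447266), (9.666669845581055, 9.616426467895508), 61.012508392333984)
bluecap 151 [  8. 298.] [0.8204 0.0032 0.0649] ((821.05224609375, 1.922250747680664), (4.545464038848877, 22.759071350097656), 1.6129839420318604)
[ 1.86273648e-01  4.02834617e-01 -2.67558068e-02  1.14120406e+00
  2.28128104e-05 -3.51663284e-01] [[-0.    -0.512  0.859]
 [ 0.     0.859  0.512]
 [-1.     0.     0.   ]]
```

View pics/w2.png

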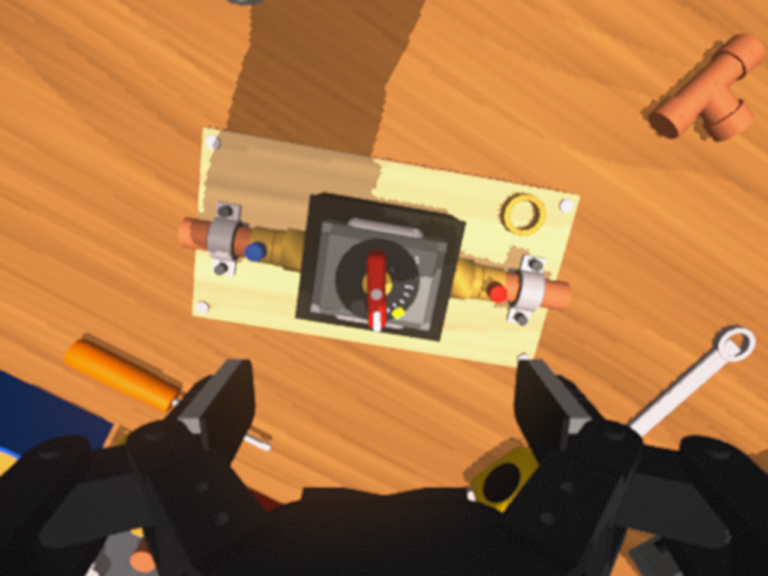

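The pointer (white end) is at raw (251,215), and the yellow mark is at (265,208). The handle stands at 30.8° in the world, the board x axis at 20.9°, and the mark at about 65°, so the turn is about 34° counter-clockwise. I'll grip the handle first.

Call:
move_arm:
  motion:
    - [0,25,-4.3,0.8,0]
    - [0,25,0,0,0]
    - [0,25.5,0,0,0]
    - [0,0,0,0,0]
    - [1,0,0,0,0]
    - [1,0,0,0,0]
    - [1,0,0,0,0]
    - [1,0,0,0,0]
    - [1,0,0,0,0]
    - [1,0,0,0,0]
    - [1,0,0,0,0]
    - [1,0,0,0,0]

```text
time: 4.47
ee_pos: [0.5548, 0.1748, 0.1164]
tcp_rot: [-0.188, 0.681, 0.188, 0.682]
contact_force: [0.3, 0.6, -0.7]
width: -0.0001
```

```bash
python3 v.py w3.png | grep -v board; python3 -c "
from h import *
st=robot.observe();print(st['width'],st['contact_force'],st['wrist_torque'])"
```

```text
4.4667 [0.5548 0.1748 0.1164] 0.004
dial 0.88 [258.3 214.5] [0.5544 0.1772 0.0925]
clips 0.96 [254.9 209.4] [0.5575 0.1763 0.075 ]
clips 0.68 [ 95.6 292.5] [0.687  0.1007 0.075 ]
valve_set 0.55 [255.3 177. ] [0.5501 0.1722 0.    ]
handletop 662 [257. 210.] [0.544 0.17  0.12 ] ((544.9082641601562, 170.39366149902344), (22.63193702697754, 10.835014343261719), 31.525182723999023)
dialface 6024 [256. 205.] [0.5499 0.1731 0.0906] ((553.5401000976562, 175.74365234375), (57.60238265991211, 77.146728515625), 20.384004592895508)
redcap 240 [362. 220.] [0.5232 0.2527 0.0724] ((523.4646606445312, 254.11009216308594), (11.020552635192871, 12.601806640625), 4.932199001312256)
bluecap 164 [147. 185.] [0.5828 0.098  0.0734] ((583.0870361328125, 98.11895751953125), (10.237264633178711, 10.389623641967773), 70.76128387451172)
8.793724789714215e-05 [-0.36057165 -0.93686711  0.10808517] [ 0.02815062  0.03743564 -0.02944049]
```

View pics/w3.png

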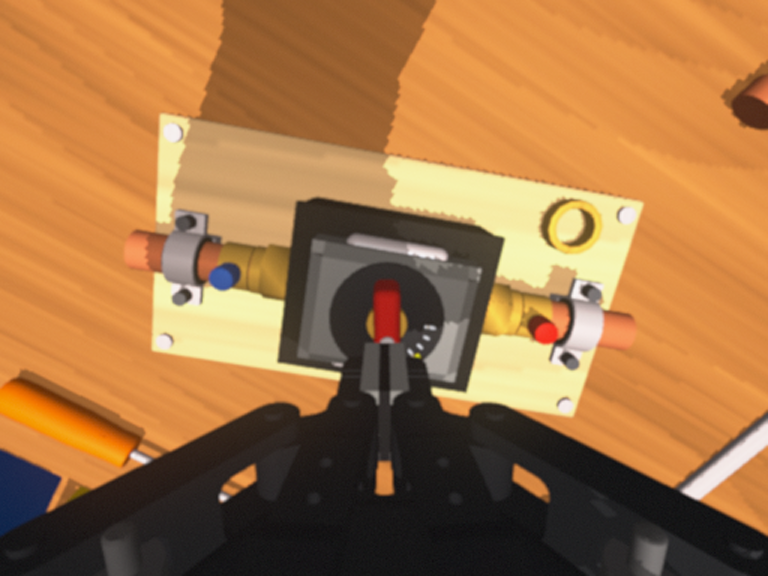

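```bash
python3 - <<'E'
from h import *
s=robot.snapshot("wrist");show(s,"w4.png",(190,170,330,330),5)
st=robot.observe();Z=s["range_z"];R,o=cam(s,st)
for v in (225,235,245,255,265,280,300): print(v,[round(float(Z[v,u]),3) for u in range(235,282,3)])
E
```

```text
225 [0.205, 0.206, 0.205, 0.204, 0.205, 0.176, 0.175, 0.174, 0.175, 0.176, 0.176, 0.206, 0.205, 0.206, 0.205, 0.207]
235 [0.208, 0.208, 0.208, 0.141, 0.141, 0.141, 0.141, 0.141, 0.141, 0.142, 0.142, 0.14, 0.207, 0.206, 0.207, 0.208]
245 [0.14, 0.141, 0.131, 0.131, 0.129, 0.131, 0.131, 0.131, 0.131, 0.131, 0.131, 0.131, 0.14, 0.14, 0.14, 0.139]
255 [0.13, 0.131, 0.122, 0.121, 0.122, 0.121, 0.122, 0.122, 0.121, 0.122, 0.122, 0.122, 0.123, 0.131, 0.13, 0.129]
265 [0.11, 0.109, 0.112, 0.112, 0.113, 0.118, 0.117, 0.117, 0.118, 0.112, 0.111, 0.112, 0.109, 0.108, 0.109, 0.109]
280 [0.102, 0.103, 0.102, 0.101, 0.102, 0.11, 0.117, 0.119, 0.119, 0.107, 0.101, 0.102, 0.102, 0.102, 0.103, 0.102]
300 [0.082, 0.083, 0.085, 0.092, 0.109, 0.111, 0.122, 0.122, 0.122, 0.11, 0.099, 0.09, 0.084, 0.082, 0.084, 0.082]
```

View pics/w4.png

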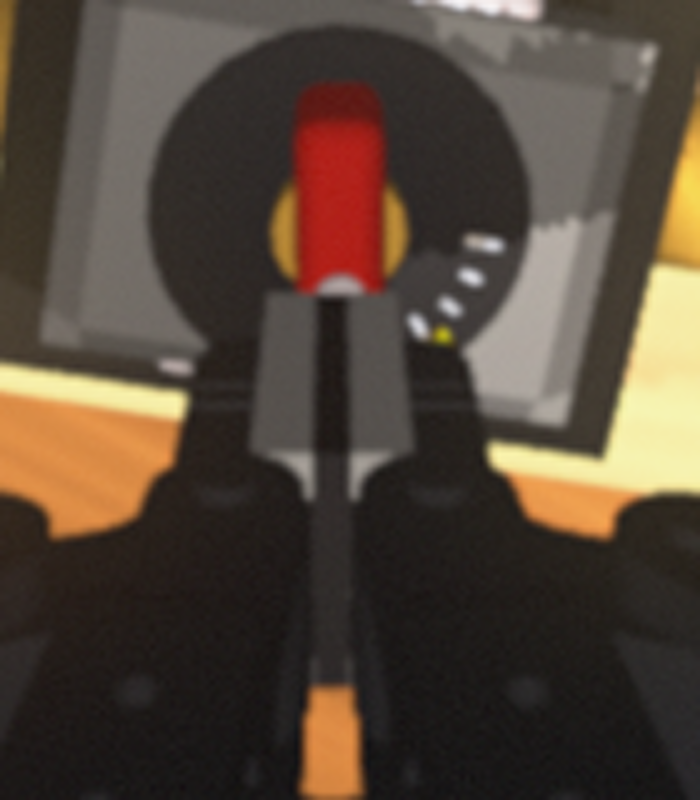

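```bash
python3 - <<'E'
from h import *
from h import robot
for n,c in(("side",(170,150,290,270)),("scene",(250,110,360,220))):
    s=robot.snapshot(n);P=cloud(s,np.ones((384,512),bool));d=np.hypot(P[:,0]-.5545,P[:,1]-.1755)
    for r in(.02,.04):
        h,e=np.histogram(P[d<r][:,2],np.arange(.08,.22,.01));print(n,r,h)
    if n=="side":a=s["img"][150:270,170:290]
    else:b=s["img"][105:225,245:365]
cv2.imwrite("pics/s5.png",cv2.resize(np.hstack([a,b]),None,fx=3.3,fy=3.3,interpolation=cv2.INTER_CUBIC))
E
```

```text
side 0.02 [ 0 76 44 54 44  0 13 35 36 20  6  9 11 18]
side 0.04 [127 220  50  64  51   0  13  35  36  20   7  38  19  34]
scene 0.02 [ 0 63 34 50 31  0 11 24 24 25  4  6  3  5]
scene 0.04 [ 90 178  38  55  34   0  11  24  24  25   5  29   4  19]
```

View pics/s5.png

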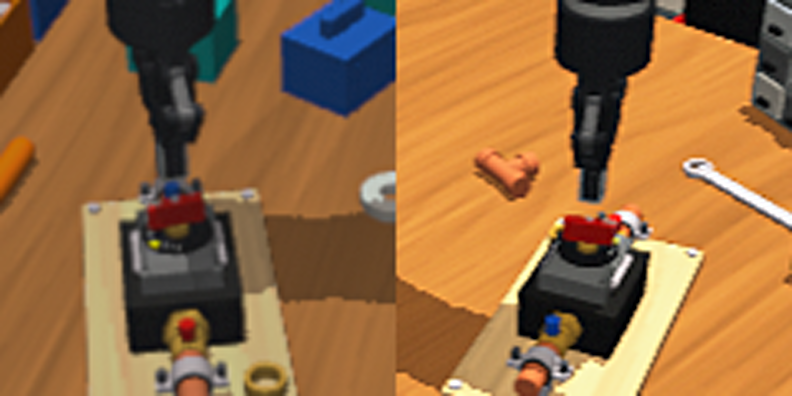

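The side views (valve at left (175,215), gripper above it) show the fingertips about 23 mm above the handle. The shut tips really stand at about z = 0.145, about 28 mm behind the reported TCP and not 14 mm ahead of it. The stated tool length is off by about 42 mm, so I'll open, go lower and grip again.

Call:
move_arm:
  motion:
    - [0.5,0,1,0,0]
    - [0.5,0,0,0,0]
    - [0.5,0,0,0,0]
    - [0.5,0,0,0,0]
    - [0.5,20,0,0,0]
    - [0.5,20,0,0,0]
    - [0.5,0,0,0,0]
    - [1,0,0,0,0]
    - [1,0,0,0,0]
    - [1,0,0,0,0]
    - [1,0,0,0,0]
    - [1,0,0,0,0]

```text
time: 5.92
ee_pos: [0.5549, 0.176, 0.0775]
tcp_rot: [-0.188, 0.681, 0.188, 0.682]
contact_force: [-2.5, 1.1, 7.2]
width: 0.0096
```

Call:
move_arm:
  motion:
    - [1,0,0,0,-0.099]
    - [1,0,0,0,-0.099]
    - [1,0,0,0,-0.099]
    - [1,0,0,0,-0.099]
    - [1,0,0,0,-0.099]
    - [1,0,0,0,-0.099]
    - [1,0,0,0,0]
    - [1,0,0,0,0]
    - [1,0,0,0,0]

```text
time: 6.67
ee_pos: [0.5546, 0.1763, 0.0775]
tcp_rot: [-0.38, 0.596, 0.38, 0.597]
contact_force: [-3.5, 2.8, 8.1]
width: 0.0088
```

```bash
python3 v.py w6.png | egrep "yellow|mark|handle|dialf"; python3 -c "
from h import *
st=robot.observe();print(st['q'],Rn.from_quat(st['tcp_rot']).as_matrix().round(3),st['contact_force'],st['wrist_torque'])"
```

```text
dialface 6732 [251. 211.] [0.5505 0.163  0.0904] ((553.6378173828125, 175.74884033203125), (57.04609680175781, 77.17049407958984), 21.68287467956543)
[ 0.1816238   0.49412597 -0.19875695  0.87647926  0.00096854 -0.9520925 ] [[ 0.001 -0.906  0.423]
 [ 0.001  0.423  0.906]
 [-1.    -0.001  0.002]] [-3.56992623  2.55407953  8.08470034] [0.4524713  0.65779276 0.09947774]
```

Call:
move_arm:
  motion:
    - [0.5,0,0,0,0]
    - [0.5,0,0,0,0]
    - [0.5,0,0,0,0]
    - [0.5,-20,0,0,0]
    - [0.4,-30,0,0,0]
    - [0.4,-30,0,0,0]
    - [0.4,0,0,0,0]
    - [0.4,0,0,0,0]

```text
time: 7.63
ee_pos: [0.5557, 0.1758, 0.1579]
tcp_rot: [-0.38, 0.595, 0.379, 0.598]
contact_force: [0.6, -0.4, 0.2]
width: 0.0514
```

```bash
python3 v.py w6.png | egrep -v "board"; cat > ang.py <<'E'
from h import *
st=robot.observe();w=robot.snapshot("wrist");show(w,"w7.png",(196,130,316,250),5)
H=cv2.cvtColor(w["img"],cv2.COLOR_BGR2HSV);c=np.array([.554,.1758])
def cen(m,z):
    k,lab,S,C=cv2.connectedComponentsWithStats(m.astype(np.uint8));
    for i in range(1,k):
        if S[i,4]>5:
            p=at_z(w,C[i],z,st)[:2]-c
            if np.hypot(*p)<.04: print(S[i,4],C[i],(p*1000).round(1),np.hypot(*p).round(4),np.degrees(np.arctan2(p[1],p[0])).round(1))
print("yellow");cen((H[...,0]>24)&(H[...,0]<36)&(H[...,1]>150)&(H[...,2]>110),.0945)
print("white");cen((H[...,1]<60)&(H[...,2]>170),.121)
E
python3 ang.py
```

```text
7.6333 [0.5557 0.1758 0.1579] 0.031
dial 0.68 [258.2 194.8] [0.5532 0.1759 0.0925]
pointer 0.94 [259.  229.8] [0.561  0.1936 0.121 ]
clips 0.7 [256.2 190. ] [0.555  0.1757 0.075 ]
valve_set 0.56 [260.1 171.4] [0.5503 0.1763 0.    ]
handletop 798 [257. 204.] [0.5536 0.175  0.1204] ((554.378662109375, 176.1351318359375), (44.2593994140625, 10.369946479797363), 65.26968383789062)
dialface 4541 [257. 190.] [0.553  0.1725 0.0907] ((554.2421875, 175.87213134765625), (57.38078308105469, 77.42124938964844), 20.85093879699707)
redcap 400 [ 26. 309.] [0.828  0.1926 0.0663] ((840.3231201171875, 196.4281768798828), (44.90081024169922, 22.101791381835938), 0.29272377490997314)
bluecap 138 [187. 122.] [0.5828 0.0978 0.0734] ((582.959716796875, 97.68505859375), (9.854419708251953, 10.044013023376465), 65.58622741699219)
yellow
white
88 [284.34090909 171.17045455] [-30.8 -16.5] 0.0349 -151.9
604 [278.91225166 218.75      ] [-12.9  14.6] 0.0195 131.3
25 [308.08 202.24] [-37.2  12. ] 0.0391 162.2
126 [229.68253968 218.23015873] [19.9 -1.2] 0.0199 -3.4
37 [255.21621622 209.32432432] [-0.1  0.5] 0.0006 102.1
6 [273.  214.5] [-10.3   9.7] 0.0141 136.5
8 [238.25  214.875] [13.  -0.9] 0.013 -3.8
```

View pics/w7.png

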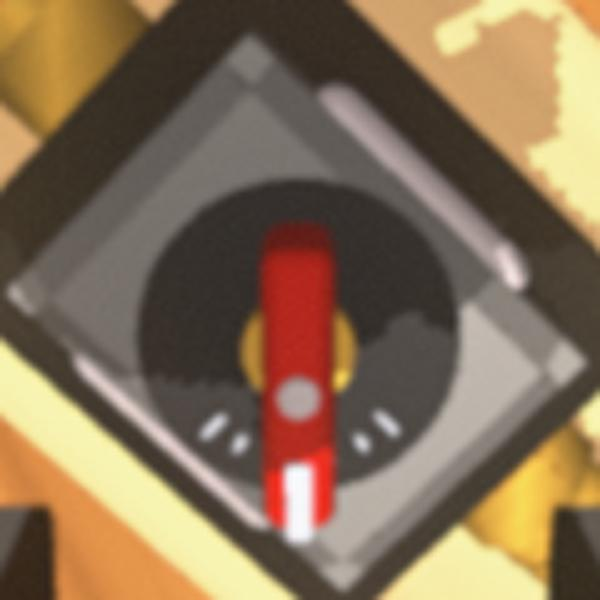

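The handle axis is now at 65.3° and hides the yellow mark completely. I'll shift outward to see the mark past the end of the pointer.

Call:
move_arm:
  motion:
    - [0.4,0,0,35,0]
    - [0.4,0,0,35,0]
    - [0.4,0,0,35,0]
    - [0.4,0,0,0,0]
    - [0.4,0,0,0,0]

```text
time: 8.4
ee_pos: [0.5986, 0.2721, 0.1549]
tcp_rot: [-0.38, 0.597, 0.38, 0.596]
contact_force: [0.0, -0.2, 0.0]
width: 0.0509
```

```bash
sed -i 's/(196,130,316,250),5/(190,40,330,180),5/;s/H\[...,1\]>150)&(H\[...,2\]>110/H[...,1]>110)\&(H[...,2]>60/' ang.py; python3 ang.py; python3 v.py w8.png | egrep "mark|handle|yellow"
```

```text
yellow
white
70 [255.04285714  49.17142857] [-0.1  0.2] 0.0002 125.2
81 [255.40740741  78.01234568] [ 6.9 15.7] 0.0172 66.4
mark_tip 0.56 [255.   93.1] [0.5639 0.1973 0.0945]
handletop 1249 [255.  52.] [0.5542 0.1765 0.1204] ((554.1805419921875, 176.82814025878906), (44.388023376464844, 10.660771369934082), 64.61125946044922)
yellow 43 [254.  95.] [0.5647 0.1982 0.0944] ((564.650390625, 198.05516052246094), (3.59163498878479, 5.274082660675049), 65.68986511230469)
```

View pics/w7.png

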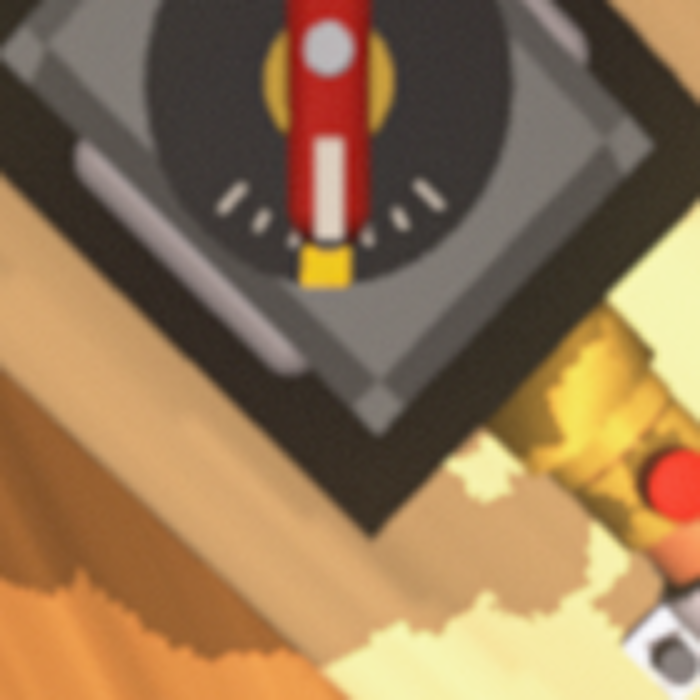

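The pointer (pixel x about 328) stands centred over the yellow mark (x about 326), so they agree within 1°. Next is the blue cover at (0.507, -0.190), ridge axis about 65°, which the tool is already aligned with.

Call:
move_arm:
  motion:
    - [0.4,0,-9.4,-38,0]
    - [0.4,0,-9.4,-38,0]
    - [0.4,0,-9.4,-38,0]
    - [0.4,0,-9.4,-38,0]
    - [0.4,0,-9.4,-38,0]
    - [0.4,0,-9.4,-38,0]
    - [0.4,0,-9.4,-38,0]
    - [0.4,0,-9.4,-38,0]
    - [0.4,0,-9.4,-38,0]
    - [0.4,0,-9.4,-38,0]
    - [0.4,0,-9.4,-38,0]
    - [0.4,0,-9.4,-38,0]

```text
time: 9.75
ee_pos: [0.5067, -0.1922, 0.1567]
tcp_rot: [-0.38, 0.597, 0.379, 0.597]
contact_force: [1.0, -0.7, -0.3]
width: 0.0512
```

Call:
move_arm:
  motion:
    - [0.4,0,0,0,0]
    - [0.4,0,0,0,0]
    - [0.4,0,0,0,0]

```text
time: 10.0
ee_pos: [0.5073, -0.1902, 0.1563]
tcp_rot: [-0.379, 0.597, 0.379, 0.597]
contact_force: [-0.1, 0.2, 1.1]
width: 0.051
```

```bash
cat > c.py <<'E'
from h import *
st=robot.observe();w=robot.snapshot("wrist");print(st["time"],st["ee_pos"].round(4))
k,lab,S,C=cv2.connectedComponentsWithStats(bluemask(w).astype(np.uint8))
P=cloud(w,bluemask(w),st);P=P[np.hypot(P[:,0]-.507,P[:,1]+.19)<.08]
for a,b in((.055,.07),(.08,.092)):
    T=P[(P[:,2]>a)&(P[:,2]<b)];r=cv2.minAreaRect((T[:,:2]*1000).astype(np.float32));print(T[:,2].mean(),len(T),r)
print("to ridge centre",rel(st,(r[0][0]/1000,r[0][1]/1000,.040)))
for r in robot.landmark_of(w,"ridge_top")[:2]: print(r["score"],at_z(w,r["uv"],.086,st))
R=Rn.from_quat(st["tcp_rot"]).as_matrix();print(np.degrees(np.arctan2(R[1,2],R[0,2])))
E
python3 c.py
```

```text
10.0 [ 0.5073 -0.1902  0.1563]
0.06373380826123612 6537 ((505.10479736328125, -190.83018493652344), (88.36636352539062, 75.00392150878906), 65.10710906982422)
0.08542780234167278 1000 ((505.810302734375, -190.51593017578125), (55.5953254699707, 13.234712600708008), 64.64891815185547)
to ridge centre [116.3   1.2  -1. ]
0.96 [ 0.50637993 -0.19173901  0.086     ]
0.85 [ 0.35868997 -0.17607681  0.086     ]
64.85309916502993
```

Call:
move_arm:
  motion:
    - [0.4,39,1,-1,0]
    - [0.4,39,0,0,0]
    - [0.4,36,0,0,0]
    - [0.4,0,0,0,0]
    - [1,0,0,0,0]
    - [1,0,0,0,0]
    - [1,0,0,0,0]
    - [1,0,0,0,0]
    - [1,0,0,0,0]
    - [1,0,0,0,0]
    - [1,0,0,0,0]

```text
time: 11.02
ee_pos: [0.5073, -0.1907, 0.0439]
tcp_rot: [-0.38, 0.596, 0.379, 0.597]
contact_force: [-1.7, 3.1, 8.6]
width: 0.0125
```

Call:
move_arm:
  motion:
    - [1,-15,0,0,0]
    - [1,-30,0,0,0]
    - [1,-38,0,0,0]
    - [1,-38,0,0,0]
    - [1,-38,0,0,0]
    - [1,0,0,0,0]
    - [1,0,0,0,0]

```text
time: 11.6
ee_pos: [0.5078, -0.1914, 0.2041]
tcp_rot: [-0.381, 0.596, 0.378, 0.598]
contact_force: [0.5, -0.3, -1.1]
width: 0.0124
```

Call:
move_arm:
  motion:
    - [1,0,11.2,35.2,0]
    - [1,0,11.2,35.2,0]
    - [1,0,11.2,35.2,0]
    - [1,0,11.2,35.2,0]
    - [1,0,11.2,35.2,0]
    - [1,0,11.2,35.2,0]
    - [1,0,11.2,35.2,0]
    - [1,0,11.2,35.2,0]
    - [1,0,11.2,35.2,0]
    - [1,0,11.2,35.2,0]
    - [1,0,0,0,0]
    - [1,0,0,0,0]

```text
time: 12.6
ee_pos: [0.553, 0.1775, 0.1997]
tcp_rot: [-0.38, 0.597, 0.381, 0.595]
contact_force: [-0.3, 0.1, -1.1]
width: 0.0125
```

Call:
move_arm:
  motion:
    - [1,0,0,0,-0.1147]
    - [1,0,0,0,-0.1147]
    - [1,0,0,0,-0.1147]
    - [1,0,0,0,-0.1147]
    - [1,0,0,0,-0.1147]
    - [1,0,0,0,-0.1147]
    - [1,0,0,0,-0.1147]
    - [1,0,0,0,0]
    - [1,0,0,0,0]

```text
time: 13.35
ee_pos: [0.5537, 0.1747, 0.2006]
tcp_rot: [-0.581, 0.403, 0.582, 0.402]
contact_force: [1.2, -0.2, -1.6]
width: 0.0123
```

```bash
cat > d.py <<'E'
from h import *
import sys
st=robot.observe();w=robot.snapshot("wrist");show(w,sys.argv[1]);print(st["time"],st["ee_pos"].round(4),st["contact_force"].round(1),st["width"])
R=Rn.from_quat(st["tcp_rot"]).as_matrix();print(R.round(3),np.degrees(np.arctan2(R[1,2],R[0,2])))
P=cloud(w,bluemask(w),st);P=P[np.hypot(*(P[:,:2]-st["ee_pos"][:2]).T)<.09]
L=(P-st["ee_pos"])@R*1000  # tool frame
h,e=np.histogram(L[:,0],np.arange(-60,40,4));print(dict(zip(e.astype(int),h)))
x0=e[h.argmax()]+2
T=L[abs(L[:,0]-x0)<5];print("top x",np.median(T[:,0]),cv2.minAreaRect(T[:,1:].astype(np.float32)),T.min(0),T.max(0))
A=np.c_[T[:,1:],np.ones(len(T))];print("tilt",np.linalg.lstsq(A,T[:,0],rcond=None)[0].round(4))
for n in("scene","side"):
    s=robot.snapshot(n);P=cloud(s,bluemask(s));P=P[(np.hypot(*(P[:,:2]-st["ee_pos"][:2]).T)<.09)&(P[:,2]>st["ee_pos"][2]-.06)]
    print(n,len(P),P.min(0),P.max(0));zt=st["ee_pos"][2]+(-x0/1000)
    T=P[abs(P[:,2]-zt)<.006];print(cv2.minAreaRect((T[:,:2]*1000).astype(np.float32)))
E
python3 d.py w9.png
```

```text
13.35 [0.5537 0.1747 0.2006] [ 1.2 -0.2 -1.6] 0.012288009620588791
[[-0.001 -0.936 -0.353]
 [-0.    -0.353  0.936]
 [-1.     0.001  0.   ]] 110.65629759754665
{np.int64(-60): np.int64(13), np.int64(-56): np.int64(18), np.int64(-52): np.int64(50), np.int64(-48): np.int64(57), np.int64(-44): np.int64(2736), np.int64(-40): np.int64(183), np.int64(-36): np.int64(81), np.int64(-32): np.int64(66), np.int64(-28): np.int64(57), np.int64(-24): np.int64(6123), np.int64(-20): np.int64(5278), np.int64(-16): np.int64(102), np.int64(-12): np.int64(87), np.int64(-8): np.int64(86), np.int64(-4): np.int64(86), np.int64(0): np.int64(83), np.int64(4): np.int64(80), np.int64(8): np.int64(77), np.int64(12): np.int64(57), np.int64(16): np.int64(26), np.int64(20): np.int64(66), np.int64(24): np.int64(71), np.int64(28): np.int64(31), np.int64(32): np.int64(36)}
top x -20.072282662303245 ((0.22037887573242188, -0.8352088928222656), (89.20662689208984, 75.65453338623047), 89.91294860839844) [-26.93319725 -37.66390453 -45.47261343] [-17.03677847  37.98565174  43.75834106]
tilt [-1.26000e-02 -3.80000e-03 -2.01391e+01]
scene 1141 [0.50467338 0.11841717 0.15801725] [0.6060499  0.22582511 0.24731419]
((554.8789672851562, 173.2745361328125), (77.69709777832031, 89.90445709228516), 19.96390724182129)
side 1309 [0.50277172 0.12354915 0.15768171] [0.6033327  0.23295502 0.25906739]
((552.981201171875, 176.07870483398438), (75.07923126220703, 90.78694152832031), 19.370010375976562)
```

View pics/w9.png

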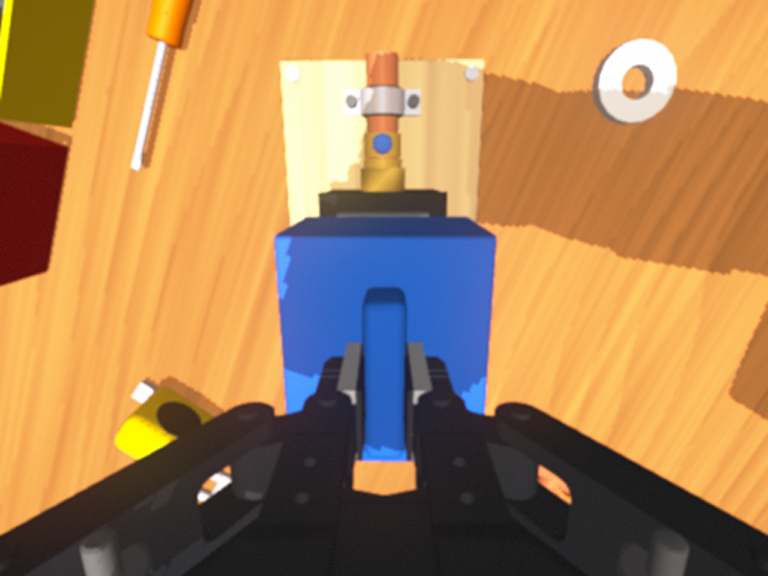

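The cover hangs straight in the grip, ridge at (385,375) in the picture, and the board is parallel below it. I'll centre it over the valve and recheck.

Call:
move_arm:
  motion:
    - [1,10,-1.1,1.8,-0.005]
    - [1,10,0,0,0]
    - [1,10,0,0,0]
    - [1,0,0,0,0]
    - [1,0,0,0,0]

```text
time: 13.92
ee_pos: [0.5536, 0.1777, 0.1701]
tcp_rot: [-0.583, 0.4, 0.584, 0.399]
contact_force: [-0.6, -0.1, -0.5]
width: 0.0123
```

```bash
python3 d.py w10.png; python3 v.py w10.png | egrep "bluecap|redcap|board"
```

```text
13.9167 [0.5536 0.1777 0.1701] [-0.6 -0.1 -0.5] 0.012258948425199699
[[-0.002 -0.932 -0.362]
 [-0.    -0.362  0.932]
 [-1.     0.002  0.   ]] 111.20705067702579
{np.int64(-60): np.int64(17), np.int64(-56): np.int64(23), np.int64(-52): np.int64(51), np.int64(-48): np.int64(66), np.int64(-44): np.int64(2736), np.int64(-40): np.int64(184), np.int64(-36): np.int64(85), np.int64(-32): np.int64(60), np.int64(-28): np.int64(53), np.int64(-24): np.int64(6071), np.int64(-20): np.int64(5332), np.int64(-16): np.int64(122), np.int64(-12): np.int64(111), np.int64(-8): np.int64(104), np.int64(-4): np.int64(98), np.int64(0): np.int64(97), np.int64(4): np.int64(96), np.int64(8): np.int64(92), np.int64(12): np.int64(74), np.int64(16): np.int64(29), np.int64(20): np.int64(70), np.int64(24): np.int64(83), np.int64(28): np.int64(41), np.int64(32): np.int64(41)}
top x -20.06512659490006 ((0.3019371032714844, -0.7534637451171875), (89.39998626708984, 75.39376068115234), 89.87715148925781) [-26.93552112 -37.36600524 -45.52211731] [-17.00828304  38.02725762  43.94572337]
tilt [-1.22000e-02 -3.50000e-03 -2.0
[... 996 characters left out ...]
0711 0.0179] ((542.9630126953125, 83.11016845703125), (63.12765121459961, 121.56089782714844), 21.114065170288086)
board 849 [  9. 134.] [0.8202 0.2346 0.0179] ((819.5388793945312, 239.32821655273438), (20.130229949951172, 111.68746185302734), 9.60284423828125)
board 260 [107. 278.] [0.6793 0.3687 0.0179] ((679.324951171875, 369.196044921875), (8.72140884399414, 49.88023376464844), 83.86964416503906)
board 82 [367. 319.] [0.3515 0.3046 0.0209] ((346.74237060546875, 305.1997375488281), (11.957462310791016, 27.661806106567383), 85.55247497558594)
bluecap 126 [258.  91.] [0.5836 0.098  0.0737] ((583.6224365234375, 97.91851806640625), (10.038331031799316, 10.196943283081055), 2.6204640865325928)
```

Call:
move_arm:
  motion:
    - [1,15,0,-0.5,0]
    - [1,15,0,0,0]
    - [1,5,0,0,0]
    - [1,5,0,0,0]
    - [1,4,0,0,0]
    - [1,0,0,0,0]
    - [1,0,0,0,0]

```text
time: 14.95
ee_pos: [0.5548, 0.1774, 0.1276]
tcp_rot: [0.584, -0.399, -0.583, -0.399]
contact_force: [-0.2, 0.1, -1.5]
width: 0.0127
```

Call:
move_arm:
  motion:
    - [1,2,0,0,0]
    - [1,2,0,0,0]
    - [1,2,0,0,0]
    - [1,1,0,0,0]
    - [1,1,0,0,0]
    - [1,0,0,0,0]

```text
time: 15.45
ee_pos: [0.5554, 0.1775, 0.1202]
tcp_rot: [0.584, -0.399, -0.583, -0.4]
contact_force: [-0.8, 0.6, 7.9]
width: 0.012
```

Call:
move_arm:
  motion:
    - [1,1.5,0,0,0]
    - [1,1.5,0,0,0]
    - [1,1.5,0,0,0]
    - [1,1.5,0,0,0]
    - [1,0,0,0,0]
    - [1,0,0,0,0]

```text
time: 15.95
ee_pos: [0.5544, 0.1772, 0.1129]
tcp_rot: [-0.583, 0.4, 0.584, 0.399]
contact_force: [-1.0, -1.0, -2.5]
width: 0.0126
```

Call:
move_arm:
  motion:
    - [1,1,0,0,0]
    - [1,1,0,0,0]
    - [1,1,0,0,0]
    - [1,0.5,0,0,0]
    - [1,0,0,0,0]
    - [1,0,0,0,0]

```text
time: 16.45
ee_pos: [0.5541, 0.1773, 0.1101]
tcp_rot: [-0.583, 0.4, 0.584, 0.399]
contact_force: [-4.4, -1.7, 6.2]
width: 0.0123
```

Call:
move_arm:
  motion:
    - [1,0.6,0,0,0]
    - [1,0,0,0,0]
    - [1,0,0,0,0]
    - [1,0,0,0,0]

```text
time: 16.78
ee_pos: [0.5542, 0.1772, 0.1101]
tcp_rot: [0.584, -0.399, -0.584, -0.399]
contact_force: [-6.7, -2.2, 11.6]
width: 0.0123
```

```bash
cat > e.py <<'E'
from h import *
from h import robot
st=robot.observe();print(st["time"],st["ee_pos"],st["contact_force"].round(2),st["wrist_torque"].round(3),st["width"])
w=robot.snapshot("wrist");R=Rn.from_quat(st["tcp_rot"]).as_matrix();print(R.round(4).tolist())
P=cloud(w,bluemask(w),st);d=np.hypot(P[:,0]-.554,P[:,1]-.176)
T=P[(d<.06)&(P[:,2]>.12)&(P[:,2]<.14)];c=cv2.minAreaRect((T[:,:2]*1000).astype(np.float32));print(c,"top z",np.median(T[:,2]))
a=np.radians(20.9);L=(T[:,:2]-[.554,.176])@np.array([[np.cos(a),-np.sin(a)],[np.sin(a),np.cos(a)]])
print("valve-frame tilt",np.linalg.lstsq(np.c_[L,np.ones(len(L))],T[:,2],rcond=None)[0].round(4))
s=robot.snapshot("side");b=robot.snapshot("scene")
for q in(s,b):
    P=cloud(q,bluemask(q));T=P[(np.hypot(P[:,0]-.554,P[:,1]-.176)<.07)];U=T[(T[:,2]>.12)&(T[:,2]<.138)];L=(U[:,:2]-[.554,.176])@np.array([[np.cos(a),-np.sin(a)],[np.sin(a),np.cos(a)]])
    print("top z",np.median(U[:,2]),"lowest blue",np.percentile(T[:,2],[1,3,50]),np.linalg.lstsq(np.c_[L,np.ones(len(L))],U[:,2],rcond=None)[0].round(4))
cv2.imwrite("pics/s11.png",cv2.resize(np.hstack([s["img"][150:270,170:290],b["img"][105:225,245:365]]),None,fx=3.3,fy=3.3,interpolation=cv2.INTER_CUBIC))
E
python3 e.py
```

```text
16.7833 [0.55417991 0.17723592 0.11011209] [-6.65 -2.23 11.64] [-0.485  1.399 -0.068] 0.01229168940646237
[[-0.0001, -0.9322, -0.3619], [-0.0002, -0.3619, 0.9322], [-1.0, 0.0002, -0.0001]]
((554.094970703125, 176.48263549804688), (75.45089721679688, 89.71398162841797), 21.408845901489258) top z 0.13019568699145556
valve-frame tilt [-0.0105  0.0133  0.1304]
top z 0.13108796382405208 lowest blue [0.06706542 0.06931745 0.12572656] [-0.0093 -0.0494  0.1313]
top z 0.13139931924334525 lowest blue [0.06713755 0.06906571 0.12014062] [-0.0237  0.0521  0.1313]
```

View pics/s11.png

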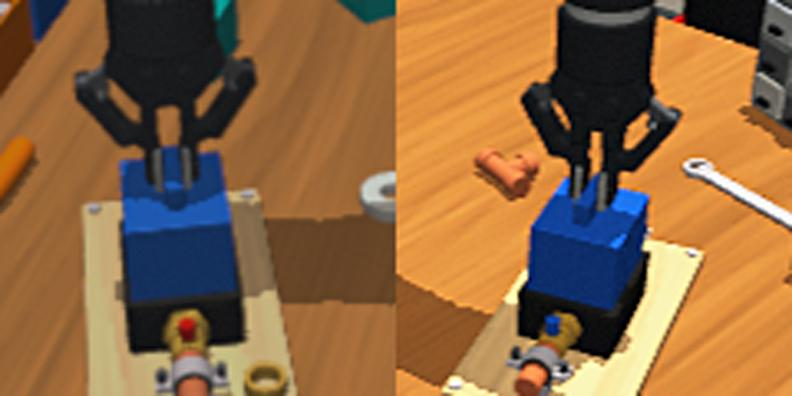

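The top face is at z = 0.130–0.131, as it should be when home. There is a slight apparent tilt of about 0.01 and a 7 N side load along tool +y. I'll check whether the tilt is camera bias by fitting the flat board, and ease the side load.

Call:
move_arm:
  motion:
    - [1,0,0.7,0,0]
    - [1,0,0,0,0]
    - [1,0,0,0,0]

```text
time: 17.18
ee_pos: [0.554, 0.1772, 0.11]
tcp_rot: [0.584, -0.399, -0.583, -0.4]
contact_force: [-4.3, -1.4, 8.4]
width: 0.0125
```

```bash
cat >> e.py <<'E'
st=robot.observe();w=robot.snapshot("wrist")
P=cloud(w,np.ones((384,512),bool),st);L=(P[:,:2]-[.554,.176])@np.array([[np.cos(a),-np.sin(a)],[np.sin(a),np.cos(a)]])
for n,m in(("board",(abs(L[:,0])<.07)&(abs(L[:,1])<.14)&(abs(P[:,2]-.018)<.004)),("bench",(abs(L[:,0])<.2)&(abs(L[:,1])<.2)&(abs(P[:,2])<.004))):
    print(n,m.sum(),np.linalg.lstsq(np.c_[L[m],np.ones(m.sum())],P[m,2],rcond=None)[0].round(4))
E
python3 e.py
```

```text
17.1833 [0.55395725 0.1771905  0.10999934] [-4.28 -1.42  8.4 ] [-0.285  0.843 -0.059] 0.012493680289803376
[[0.0006, -0.9322, -0.362], [0.0002, -0.362, 0.9322], [-1.0, -0.0006, -0.0]]
((553.9310913085938, 176.57830810546875), (75.40652465820312, 89.87842559814453), 21.27359962463379) top z 0.13006766943801162
valve-frame tilt [-0.0082  0.0129  0.1302]
top z 0.13102900521728944 lowest blue [0.06655793 0.06877129 0.12601281] [-0.0111 -0.0467  0.1311]
top z 0.13147688688622294 lowest blue [0.06683065 0.06908785 0.119888  ] [-0.0265  0.0471  0.1312]
board 16012 [-0.0011  0.0001  0.0178]
bench 71918 [-0.0011  0.0016 -0.0001]
```

```bash
cat > f.py <<'E'
from h import *
from h import robot
a=np.radians(20.9);M=np.array([[np.cos(a),-np.sin(a)],[np.sin(a),np.cos(a)]])
st=robot.observe();w=robot.snapshot("wrist");print(st["time"],st["ee_pos"].round(4),st["contact_force"].round(1),st["wrist_torque"].round(2))
P=cloud(w,bluemask(w,(100,80,30)),st);L=(P[:,:2]-st["ee_pos"][:2])@M
m=(abs(L[:,0])<.035)&(abs(L[:,0])>.01)&(abs(L[:,1])<.041)&(abs(P[:,2]-.130)<.006)
for _ in range(6):
    A=np.c_[L,np.ones(len(L))];c=np.linalg.lstsq(A[m],P[m,2],rcond=None)[0];m=m&(abs(P[:,2]-A@c)<.0015)
print(m.sum(),c.round(4));
for i in(-1,1):
  for lo,hi in((-.041,-.02),(-.02,.0),(0,.02)):
    k=m&(L[:,0]*i>0)&(L[:,1]>lo)&(L[:,1]<hi);print(i,lo,k.sum(),np.median(P[k,2]).round(4) if k.any() else None)
E
python3 f.py
```

```text
17.3833 [0.554  0.1772 0.11  ] [-4.3 -2.1  9.3] [-0.26  0.86  0.03]
7654 [-0.0094  0.0018  0.1302]
-1 -0.041 1825 0.1303
-1 -0.02 1468 0.1304
-1 0 532 0.1305
1 -0.041 1813 0.1299
1 -0.02 1457 0.13
1 0 531 0.13
```

Call:
move_arm:
  motion:
    - [1,0.3,0.7,0,0]
    - [1,0.2,0.6,0,0]
    - [1,0,0,0,0]
    - [1,0,0,0,0]

```text
time: 17.77
ee_pos: [0.5537, 0.1771, 0.1098]
tcp_rot: [0.584, -0.399, -0.583, -0.4]
contact_force: [-2.0, 0.6, 8.2]
width: 0.0119
```

```bash
python3 f.py
```

```text
17.7667 [0.5537 0.1771 0.1098] [-2.   0.6  8.2] [ 0.04  0.27 -0.05]
7689 [-0.0049  0.0021  0.13  ]
-1 -0.041 1829 0.13
-1 -0.02 1466 0.1301
-1 0 536 0.1302
1 -0.041 1822 0.1298
1 -0.02 1473 0.1299
1 0 535 0.1299
```

Tilt and side load are both shrinking, so I'll continue the same way.

Call:
move_arm:
  motion:
    - [1,0.3,0.6,0,0]
    - [1,0.3,0.5,0,0]
    - [1,0,0,0,0]
    - [1,0,0,0,0]
    - [1,0,0,0,0]

```text
time: 18.23
ee_pos: [0.5535, 0.177, 0.1097]
tcp_rot: [0.584, -0.398, -0.583, -0.401]
contact_force: [-0.2, 1.2, 9.5]
width: 0.0125
```

```bash
python3 f.py
```

```text
18.2333 [0.5535 0.177  0.1097] [-0.2  1.2  9.5] [ 0.32 -0.1  -0.09]
7648 [-0.0009  0.001   0.1299]
-1 -0.041 1817 0.1299
-1 -0.02 1458 0.1299
-1 0 523 0.1299
1 -0.041 1817 0.1298
1 -0.02 1467 0.1298
1 0 540 0.1299
```

Call:
move_arm:
  motion:
    - [1,0.2,0,0,0]
    - [1,0,0,0,0]
    - [1,0,0,0,0]
    - [1,0,0,0,0]
    - [1,0,0,0,0]
    - [1,0,0,0,0]

```text
time: 18.78
ee_pos: [0.5535, 0.177, 0.1097]
tcp_rot: [0.584, -0.398, -0.583, -0.401]
contact_force: [-1.2, 0.8, 11.8]
width: 0.0125
```

```bash
python3 f.py; python3 - <<'E'
from h import robot
f=robot.observe()["contact_force"];print(f)
if 8<f[2]<14: print(robot.sign_off())
E
```

```text
18.7833 [0.5535 0.177  0.1097] [-1.2  0.8 11.8] [ 0.28  0.08 -0.09]
7650 [-0.0013  0.0016  0.1298]
-1 -0.041 1826 0.1298
-1 -0.02 1466 0.1299
-1 0 520 0.1299
1 -0.041 1805 0.1298
1 -0.02 1467 0.1298
1 0 540 0.1298
[-2.0352332   1.78268534 11.68639857]
the job is handed in; nothing more can be done
None
```

The valve is set, the blue cover is snapped home, and I handed the job in at about 18.8 s with the hand still gripping the cover and pressing it down.

- **Valve:** I turned the red handle about 34° counter-clockwise. The check picture shows the pointer centred on the yellow mark to within about 1°.
- **Cover:** The push peaked at about 8 N in the readings, then turned into a slight pull as the clips snapped. The cover's top now measures 129.8–129.9 mm above the bench (130 expected). It is level to within the camera's own bias.
- **Final hold:** The last reading was about 11.7 N downward, with a side load of less than 3 N.

Some checks failed or disagreed along the way:

- **First grip missed:** The first grip on the handle closed on air. The real fingertips stand about 42 mm farther back than the tool description says, so I measured the offset and corrected for it.
- **Cover landed tilted:** It first sat about 0.6° off level with a 7 N side load. Shifting the hand sideways by about 3 mm removed both.
- **Bystanders not measured:** I did not measure the other items on the bench at the end. The last pictures show the ones in view in place, and nothing was touched on purpose.

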